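Close the post office counter

TASK

Close this post office counter. First take in the parcel that lies through the window and lay it flat on the middle of the scale; then lower the glass sash gently, without slamming, until it is fully down; last of all turn the larger knob on the console, the dimmer of the window lamp, fully anticlockwise to its stop. Leave the smaller knob as it is set, and do not push or knock over the stamp, the mug or the sign.

Things in the scene. Friction and masses are not known exactly. Their poses are not given: they have to be found in the camera images.
- parcel: Plain brown cardboard box, 200 long (its x) x 56 wide (its y) x 50 high mm, about 0.25 kg, loose. Origin at the centre of its underside. At the start it lies flat on the counter through the window: its near end sticks out 175 to 190 mm in front of the sash (towards the robot), so its centre is 75 to 90 mm in front of the sash and its far end is under the raised sash.
- scale: Fixed low parcel scale, grey base 220 (its x) x 240 (its y) mm with a flat bare steel plate 200 x 220 mm on it. Origin at the centre of its underside; the plate's top is 50 mm above. It stands on the left or the right of the window; the console is on the other side.
- hatch: The window: two fixed upright aluminium posts, 240 mm high, 288 mm apart over their outer faces, nothing above or between them but the sash. Origin on the counter midway between the posts, in the plane of the sash; its x points through the window away from the robot, its y along the window.
- sash (a joint): Height of the glass sash above its fully lowered position, in m: 0 = down on the counter, 0.13 = highest. The sash (aluminium frame 238 wide, 160 high, 20 mm thick, 0.4 kg) slides straight up and down between the posts. Friction holds it where it is left: it takes about 4 N to push it down and 12 N to pull it up.
- sash_handle (a point): Centre of the sash's handle: a dark round bar, diameter 14, length 110 mm, level along this frame's y, standing on two end legs 45 mm above the sash's top rail, directly over the sash, free in front and behind: it can be pinched from above with the fingers in front and behind. Its x points away from the robot. With the sash fully down it is 207 mm above the counter.
- lamp_knob (a joint): Angle of the larger knob (window lamp dimmer) in rad: 0 = fully anticlockwise seen from above, at its stop (lamp off); it grows clockwise, up to 4.7. Held by light friction of 0.05 N m.
- lamp_knob_grip (a point): Point on the larger knob's vertical axis at the height to grip it, 72 mm above the counter. The knob is a black disc of diameter 64 mm with an upright grip bar across it, 61 long (this frame's x, which turns with the knob) x 14 wide x 32 mm high; this point is 7 mm below the bar's top, 23 mm above the disc. At joint value 0 the bar lies along the console's x, its white mark to the robot.
- console: Fixed flat grey desk console, 160 (its x, away from the robot) x 250 (its y) x 35 mm high, origin at the centre of its underside. Both knobs stand on it, 120 mm apart along its y; which of them is on the left varies.
- radio_knob (a joint): Angle of the smaller knob in rad, same sense. To be left as it is.
- radio_knob_grip (a point): The same point on the smaller knob (disc of diameter 40 mm, bar 38 x 14 x 32 mm, same height).
- stamp: Loose rubber stamp of dark wood, turned, diameter 48 mm, 88 mm high, standing; origin at the centre of its underside. Leave alone.
- mug: Loose white mug, diameter 80 mm, 90 mm high, handle at its +y; origin at the centre of its underside. Leave alone.
- sign: Loose blank white tent-shaped counter sign, 140 wide (y) x 40 to 70 deep (x) x 107 mm high; origin at the centre of its underside. Leave alone.
- radio_knob_end (a point): The marked end of the smaller knob's bar, 17 mm from its axis.
Mind the look-alikes: they are no part of the job. Several things have the shape of the parcel; the one meant has the colours described above.

How it is judged:
By the outcome, as a careful person would: the job done as asked, in the order asked, and still so for the second after the job is handed in, with the robot touching nothing.
It also fails if it takes over 72 s, if anything falls off the work surface, if the arm or the gripper's body presses on something with over 40 N, if the wrist force passes 120 N, or if a joint passes its speed limit or range.

ROBOT

A 6-joint arm with a two-finger parallel gripper is mounted at the origin on the work surface. World frame = base frame: x ahead of the robot, y to its left, z up, the work surface at z = 0. Lengths are in m, angles in degrees, forces in N, time in s.
With the tool pointing down it reaches from about 0.35 to 0.975 m from the base axis. Payload 7.1 kg.
Tool frame: the origin (TCP) lies at the very end of the fingers, on their centre line; the grasp point (between the pads) lies 19 mm behind it; z points along the fingers, y is the line along which they close (so a half turn about z gives the same grasp; the last joint's range is limited). The gripper opens to 88 mm and grips with 3 to 60 N. Pads are 20 mm wide; open, the fingers measure 115 mm over their backs; the gripper's body (75 mm by 178 mm) begins 61 mm behind the grasp point.
Start: joints at [-77.177, 24.242, 93.386, -0, 62.372, -1.089], TCP at [0.15, -0.607, 0.188] pointing down, gripper open.
Joint ranges: [-172.04, 172.04], [-51.8, 120.97], [4.93, 147.93], [-75.15, 255.16], [6.16, 154.13], [-145.62, 145.62]. Speed limits (degrees/s): [136.94, 136.94, 172.46, 180, 180, 180].

INTERFACE

Orientations are given as [roll, pitch, yaw] about the fixed x, y, z axes, in that order (R = Rz(yaw) Ry(pitch) Rx(roll)).
In Python, from station import ctrl, optics, workorder gives the robot as it stands. The module is installed in compiled form; this text tells all that it offers.
- The arm moves only by the tool servo_tool, never from a script. Its argument "deltas" is a list that holds one entry, the list of rows, each a list of 6 numbers: the shift along the tool's x, y, z in mm, then the turn, a rotation vector about the tool's x, y, z in degrees. A call has 1 to 20 rows; each row is the pose to reach, as a shift and turn from the pose commanded when the call began, along the tool's axes at that moment; what a row does not reach only later rows make up. A row lasts 1/8 s, in which the tool goes at most 62.5 mm and 10.7 degrees, less where a joint would pass 70% of its speed; a pose out of reach is approached as far as the arm can. A call with a gripper value outside its range is refused whole. "hand" is the opening, from 0 (shut) to 1 (fully open), set as the call begins (left out, the last holds). The fingers move at their own pace and stop on an object; "grip_force" is the grip in N (left out, the last holds). Time passes only in rows, so rows that repeat a pose let the fingers close. It gives the time, the measured TCP pose, the force, the opening and the grip force at its end, in the units of the state.
- ctrl.read_state(): the state, without advancing time (a new reading comes with each control period).
- optics.read_camera(name): name is "scene" or "side" or "wrist"; returns (picture, depth): 384x512x3 uint8, red, green, blue; 384x512 float32, m along the optical axis (not along the pixel's ray), 0 where there is no reading.
- optics.calibration(name): a dict with "mtx" (3x3 intrinsics, pixels), "k1" (the pictures are not rectified: a ray, as slopes to the right and down, at radius r is drawn at 1 + k1 r^2 times it, then the intrinsics apply), "eye" and "rotation" of the camera in the world; the wrist camera has in their place "hand_eye" (4x4, takes a point from camera to tool coordinates, whose origin is the TCP and whose axes are the flange's). Camera axes: x right, y up, looking along -z (the intrinsics and any distortion apply to the point x, -y, -z); pixel columns grow to the right and rows downward; lengths in m; the calibration is good to about 2 mm. A picture is of the moment at which its call begins: read the wrist's pose just before it. calibration takes no time and is no camera call.
- workorder.hand_in(): hands the job in; it is judged then, once.
The state is a dict: "t": time; "joint_positions": joint angles; "qd": joint speeds; "effort": joint torques, N m; "position": TCP position; "ee_rot": TCP orientation; "contact_force": force on the tool from outside, world axes, zero at the start; "wrist_torque": the same for the moment, N m; "gripper_width": opening from 0.0 (shut) to 1.0 (fully open); "grasp_force": force on a finger pad.
Only numpy, scipy, OpenCV 4.12 (cv2) and the standard library are available. Lean on these libraries where they do the work, as an engineer would, in place of code of your own. Each camera call takes 0.05 s, during which the arm holds its last target. There are 200 camera calls.

## Working session

There is one attempt and no reset: what is moved stays moved. The work goes in short steps, Python scripts to look and compute and a tool call to move; the robot and the scene stay as the last step left them, time stands still between calls to the robot, and variables do not carry over. Pictures are saved under pics/ and viewed, at most 10 in all, crops included, and the job is handed in when it is done.

Besides the shell and the picture viewer there is one more tool, called after ">>>" as name(argument=value, ...) on one line, values as JSON. servo_tool: Moves the arm, as the interface text tells. Its arguments: {"type":"object","properties":{"deltas":{"type":"array"},"hand":{"type":"number"},"grip_force":{"type":"number"}},"required":["deltas"]}

```bash
mkdir -p pics
cat > h.py <<'E'
import numpy as np, cv2
from station import ctrl, optics, workorder
from scipy.spatial.transform import Rotation as Ro
def grab(n):
    s=ctrl.read_state(); im,d=optics.read_camera(n); c=optics.calibration(n)
    if 'hand_eye' in c:
        T=np.eye(4);T[:3,:3]=Ro.from_euler('xyz',s['ee_rot'],degrees=True).as_matrix();T[:3,3]=s['position']
        T=T@np.array(c['hand_eye']);R,e=T[:3,:3],T[:3,3]
    else: R,e=np.array(c['rotation']),np.array(c['eye'])
    return im,d,(np.array(c['mtx']),c['k1'],R,e)
def rays(uv,cal):
    K,k1,R,e=cal
    uv=np.asarray(uv,float).reshape(-1,1,2)
    p=cv2.undistortPoints(uv,K,np.array([k1,0,0,0,0.]),None,None).reshape(-1,2)
    return np.c_[p[:,0],-p[:,1],-np.ones(len(p))]@R.T,e
def onplane(uv,z,cal):
    r,e=rays(uv,cal); return e+r*((z-e[2])/r[:,2])[:,None]
def cloud(d,cal):
    v,u=np.mgrid[:d.shape[0],:d.shape[1]]
    r,e=rays(np.c_[u.ravel(),v.ravel()],cal)
    return (e+r*d.reshape(-1,1)).reshape(*d.shape,3)
def save(n,im): cv2.imwrite('pics/'+n+'.png',im[:,:,::-1])
E
python3 - <<'E'
from h import *
for n in('scene','side'):
    im,d,c=grab(n); save(n+'0',im); np.savez(n+'0.npz',im=im,d=d,K=c[0],k1=c[1],R=c[2],e=c[3]); print(n,c[3],c[0][0,0],(d>0).mean())
s=ctrl.read_state();print(s)
im=np.hstack([np.load(n+'0.npz')['im'] for n in('scene','side')])
E
```

```text
scene [1.35406659 0.26054432 1.08529943] 417.0142210946596 0.9949442545572916
side [0.06531738 0.84513884 1.02810215] 395.46888138942126 0.9960530598958334
{'t': 0.1, 'joint_positions': array([-7.71779054e+01,  2.42790275e+01,  9.34264377e+01, -9.11320799e-04,
        6.23722320e+01, -1.09000809e+00]), 'qd': array([-0.05547134, -0.03614147, -0.06945203,  0.03157922,  0.05403618,
       -0.04994857]), 'effort': array([ 7.84998192e-04, -5.45618641e+01, -2.74325395e+01,  6.45507197e-02,
        1.87962293e-02, -7.24988240e-06]), 'position': array([ 0.15015561, -0.6061347 ,  0.18749486]), 'ee_rot': array([-1.79922301e+02, -6.71350065e-04,  1.39125254e+01]), 'contact_force': array([-0.58640435, -0.57488921,  0.29362542]), 'wrist_torque': array([0.04288784, 0.00308978, 0.00748084]), 'grasp_force': 0.0, 'gripper_width': 1.002304020266658}
```

View pics/scene0.png

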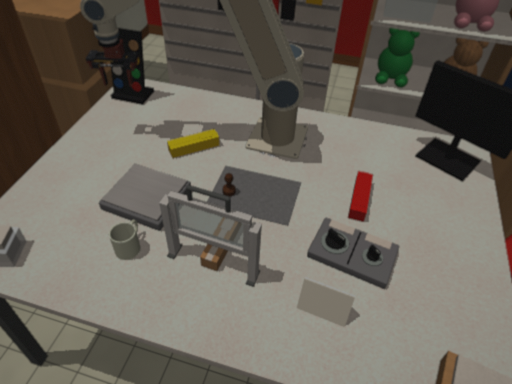

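View pics/side0.png

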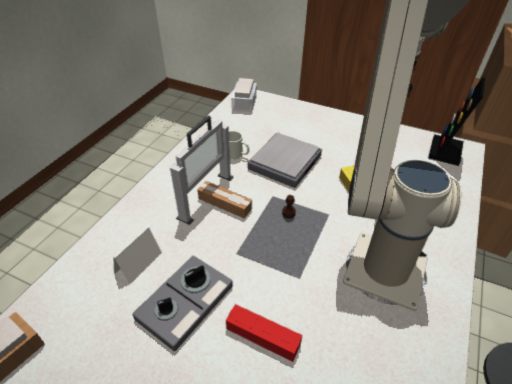

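The scene camera faces the robot. The scale (145,193) is on the robot's right and the console (355,250) on its left, with the larger knob at scene (336,240) and side (195,275). The parcel is at side (225,200), the stamp at side (289,206), and the mug and sign are clear of both. Next I'll measure from the depth data.

```bash
cat > m.py <<'E'
from h import *
H=np.zeros((450,600),np.float32); C=np.zeros((450,600,3),np.uint8)   # 2mm, x .15..1.05 (rows, up = far), y +.6..-.6 
P=[];Q=[]
for n in('scene','side'):
    z=np.load(n+'0.npz'); X=cloud(z['d'],(z['K'],float(z['k1']),z['R'],z['e'])).reshape(-1,3); P.append(X);Q.append(z['im'].reshape(-1,3))
names=[np.full(len(p),i) for i,p in enumerate(P)]
X=np.vstack(P);I=np.vstack(Q);N=np.hstack(names); np.savez('cl.npz',X=X,I=I,N=N)
o=np.argsort(X[:,2]); Xo=X[o];Io=I[o]
r=((1.05-Xo[:,0])/.002).astype(int);c=((.6-Xo[:,1])/.002).astype(int);k=(r>=0)&(r<450)&(c>=0)&(c<600)&(Xo[:,2]<.4)
C[r[k],c[k]]=Io[k]; save('top0',cv2.dilate(C,np.ones((3,3),np.uint8)))
hsv=cv2.cvtColor(I[None],cv2.COLOR_RGB2HSV)[0]
box=lambda x0,x1,y0,y1,z0,z1:(X[:,0]>x0)&(X[:,0]<x1)&(X[:,1]>y0)&(X[:,1]<y1)&(X[:,2]>z0)&(X[:,2]<z1)
for i in(0,1):
    t=box(.3,1,-.5,.5,-.02,.02)&(N==i);print('table z',np.median(X[t,2]))
def rep(nm,m):
    for i in(0,1):
        p=X[m&(N==i)]
        if len(p)<15: print(nm,i,len(p));continue
        a=cv2.minAreaRect((p[:,:2]*1000).astype(np.float32)); print(nm,i,len(p),'mean',p.mean(0).round(3),'z',np.percentile(p[:,2],[5,50,95]).round(3),'rect',np.round(a[0]),np.round(a[1]),round(a[2],1))
br=(hsv[:,0]>5)&(hsv[:,0]<22)&(hsv[:,1]>80)
rep('parcel top',br&box(.3,1,-.3,.3,.04,.062))
rep('scale top',box(.3,1,-.6,-.12,.04,.06)&(hsv[:,1]<70))
rep('high',box(.3,1,-.4,.4,.25,.36))
rep('posts',box(.3,1,-.4,.4,.225,.25))
rep('console top',box(.3,1,.1,.6,.025,.042))
rep('knobs',box(.3,1,.1,.6,.055,.09))
E
python3 m.py
```

```text
Traceback (most recent call last):
  File "m.py", line 5, in <module>
    z=np.load(n+'0.npz'); X=cloud(z['d'],(z['K'],float(z['k1']),z['R'],z['e'])).reshape(-1,3); P.append(X);Q.append(z['im'].reshape(-1,3))
                            ~~~~~^^^^^^^^^^^^^^^^^^^^^^^^^^^^^^^^^^^^^^^^^^^^^^
  File "h.py", line 21, in cloud
    return (e+r*d.reshape(-1,1)).reshape(*d.shape,3)
              ~^~~~~~~~~~~~~~~~
numpy._core._exceptions._ArrayMemoryError: Unable to allocate 288. GiB for an array with shape (196608, 196608) and data type float64
```

```bash
python3 - <<'E'
import numpy as np
for n in('scene','side'): print(np.load(n+'0.npz')['R'])
E
sed -i "s/    K,k1,R,e=cal/    K,k1,R,e=cal\n    if np.ndim(R)==1: R=Ro.from_euler('xyz',R,degrees=True).as_matrix()/" h.py
python3 m.py
```

```text
[ 45.37526048  -1.12360037 106.86845482]
[  46.7596702    -0.34776345 -154.59246497]
table z 2.059721943914461e-05
table z 0.0008086621730239996
parcel top 0 203 mean [ 0.646 -0.042  0.049] z [0.042 0.05  0.053] rect [529. -52.] [334.  63.] 5.1
parcel top 1 390 mean [ 0.584 -0.029  0.049] z [0.041 0.049 0.054] rect [522. -39.] [339.  82.] 3.6
scale top 0 2892 mean [ 0.511 -0.35   0.05 ] z [0.043 0.05  0.054] rect [ 545. -337.] [397. 291.] 16.2
scale top 1 1991 mean [ 0.493 -0.336  0.05 ] z [0.042 0.05  0.054] rect [ 531. -333.] [381. 281.] 15.2
high 0 1193 mean [ 0.674 -0.034  0.28 ] z [0.255 0.271 0.322] rect [670. -38.] [238.  24.] 85.8
high 1 683 mean [ 0.667 -0.027  0.28 ] z [0.255 0.271 0.323] rect [671. -38.] [240.  26.] 86.0
posts 0 604 mean [ 0.675 -0.026  0.236] z [0.226 0.237 0.244] rect [671. -38.] [288.  38.] 86.2
posts 1 371 mean [ 0.669 -0.01   0.236] z [0.226 0.237 0.244] rect [664. -37.] [291.  41.] 82.3
console top 0 3195 mean [0.528 0.369 0.035] z [0.029 0.035 0.04 ] rect [574. 328.] [284. 445.] 59.0
console top 1 4107 mean [0.507 0.382 0.035] z [0.03  0.035 0.04 ] rect [557. 336.] [285. 494.] 57.9
knobs 0 850 mean [0.654 0.319 0.072] z [0.057 0.073 0.087] rect [572. 337.] [265. 483.] 54.1
knobs 1 834 mean [0.628 0.319 0.073] z [0.057 0.074 0.087] rect [589. 327.] [268. 446.] 52.5
```

View pics/top0.png

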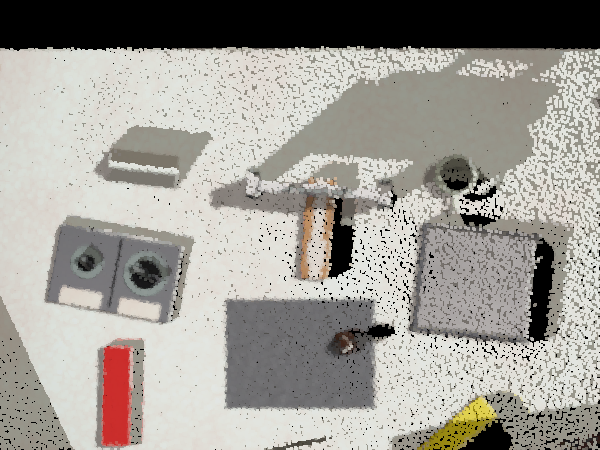

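The top view puts the parcel at columns 300-333, rows 195-280, with the stamp at (344,342), scale at (475,283), mug at (457,175) and sign at (145,160). The larger knob is the one on the right, at (150,272). One tighter fit comes next.

```bash
cat > m2.py <<'E'
from h import *
z=np.load('cl.npz');X,I,N=z['X'],z['I'],z['N']
hsv=cv2.cvtColor(I[None],cv2.COLOR_RGB2HSV)[0]
box=lambda x0,x1,y0,y1,z0,z1:(X[:,0]>x0)&(X[:,0]<x1)&(X[:,1]>y0)&(X[:,1]<y1)&(X[:,2]>z0)&(X[:,2]<z1)
def rep(nm,m):
    for i in(0,1,2):
        p=X[m&((N==i)|(i==2))]
        if len(p)<8: print(nm,i,len(p));continue
        a=cv2.minAreaRect((p[:,:2]*1000).astype(np.float32)); w=np.linalg.eigh(np.cov(p[:,:2].T))[1][:,1]
        print(nm,i,len(p),'med',np.median(p,0).round(3),'z95',np.percentile(p[:,2],95).round(3),'rect',np.round(a[0],1),np.round(a[1],1),'axis',round(np.degrees(np.arctan2(w[1],w[0]))%180,1),'ext',np.percentile(p,[1,99],0)[:,:2].round(3).tolist())
rep('parcel',box(.46,.66,-.1,.03,.042,.06))
rep('parcel+',box(.46,.80,-.1,.03,.044,.056))
rep('scale',box(.35,.65,-.54,-.2,.044,.056))
rep('sash rail',box(.6,.74,-.2,.15,.265,.28))
rep('handle',box(.6,.74,-.2,.15,.315,.335))
rep('postL',box(.62,.74,.06,.14,.15,.236));rep('postR',box(.62,.74,-.22,-.15,.15,.236))
rep('console',box(.35,.65,.18,.52,.03,.04))
rep('big bar',box(.45,.56,.25,.35,.065,.085)); rep('small bar',box(.47,.58,.38,.47,.065,.085))
rep('big disc',box(.45,.57,.24,.36,.043,.053)); rep('small disc',box(.47,.58,.38,.47,.043,.053))
rep('stamp',box(.32,.41,-.14,-.04,.02,.1));rep('mug',box(.62,.78,-.4,-.25,.05,.1));rep('sign',box(.65,.82,.2,.42,.05,.12))
rep('red',box(.1,.38,.3,.42,.02,.1));rep('yellow',box(.1,.38,-.4,-.2,.02,.1))
p=X[box(.46,.5,-.1,.03,.01,.06)];print('near end x min',np.percentile(p[:,0],2))
E
python3 m2.py
```

```text
parcel 0 114 med [ 0.649 -0.039  0.05 ] z95 0.052 rect [648.1 -39.2] [23.  56.9] axis 88.1 ext [[0.637, -0.067], [0.66, -0.012]]
parcel 1 586 med [ 0.572 -0.031  0.051] z95 0.055 rect [576.2 -34.9] [ 60.6 172.1] axis 174.9 ext [[0.492, -0.066], [0.659, -0.002]]
parcel 2 700 med [ 0.589 -0.032  0.05 ] z95 0.054 rect [576.2 -34.9] [ 60.6 172.1] axis 174.8 ext [[0.492, -0.066], [0.659, -0.003]]
parcel+ 0 287 med [ 0.667 -0.04   0.05 ] z95 0.053 rect [665.  -40.8] [57.1 55.4] axis 75.6 ext [[0.639, -0.068], [0.693, -0.012]]
parcel+ 1 659 med [ 0.587 -0.033  0.051] z95 0.055 rect [592.6 -36.4] [ 60.6 204. ] axis 175.4 ext [[0.492, -0.068], [0.69, -0.003]]
parcel+ 2 946 med [ 0.63  -0.035  0.05 ] z95 0.054 rect [592.5 -36.5] [ 60.8 203.9] axis 175.4 ext [[0.493, -0.068], [0.692, -0.003]]
scale 0 2501 med [ 0.49  -0.357  0.05 ] z95 0.054 rect [ 505.4 -356. ] [222.2 251.6] axis 131.1 ext [[0.383, -0.464], [0.589, -0.242]]
scale 1 1722 med [ 0.479 -0.343  0.05 ] z95 0.054 rect [ 501.8 -354.9] [234.  245.7] axis 82.8 ext [[0.382, -0.464], [0.586, -0.239]]
scale 2 4223 med [ 0.485 -0.351  0.05 
[... 4830 characters left out ...]
58, 0.394]]
red 1 1906 med [0.253 0.373 0.049] z95 0.053 rect [256.9 366.1] [ 59.9 200.3] axis 178.5 ext [[0.158, 0.338], [0.355, 0.396]]
red 2 2673 med [0.259 0.371 0.049] z95 0.053 rect [257.3 366.1] [ 59.9 205.3] axis 178.2 ext [[0.158, 0.338], [0.357, 0.396]]
yellow 0 725 med [ 0.182 -0.301  0.048] z95 0.054 rect [ 221.4 -341.8] [100.5 319.2] axis 130.4 ext [[0.104, -0.389], [0.255, -0.216]]
yellow 1 249 med [ 0.234 -0.346  0.043] z95 0.053 rect [ 291.  -346.3] [ 97.1 177.8] axis 174.1 ext [[0.204, -0.394], [0.38, -0.299]]
yellow 2 974 med [ 0.204 -0.318  0.048] z95 0.054 rect [ 237.2 -326.4] [147. 315.] axis 145.7 ext [[0.106, -0.391], [0.379, -0.217]]
near end x min 0.48952138669636397
```

Parcel is at (0.591, -0.036), yaw -4.7°. The sash handle is at (0.671, -0.038), and the sash is up about 0.11. The larger knob is at (0.502, 0.309) with its bar at 59°. I'm moving above the parcel now.

>>> servo_tool(deltas=[[[20,-16,0,0,0,0.6],[62,-50,0,0,0,2],[107,-85,0,0,0,3.5],[152,-121,0,0,0,5],[198,-157,0,0,0,6.5],[243,-193,0,0,0,8],[288,-229,0,0,0,9.5],[334,-265,0,0,0,11],[379,-301,0,0,0,12.5],[424,-337,0,0,0,14],[470,-373,0,0,0,15.5],[509,-404,0,0,0,16.7],[540,-429,0,0,0,17.8],[558,-443,0,0,0,18.4],[565.5,-449,0,0,0,18.6],[565.5,-449,0,0,0,18.6],[565.5,-449,0,0,0,18.6]]], hand=1, grip_force=30)

```text
t: 2.22
position: [0.5906, -0.0356, 0.188]
ee_rot: [180.0, 0.0, -4.7]
contact_force: [-0.1, 0.2, -0.6]
gripper_width: 0.999
grasp_force: 0.0
```

```bash
cat > w.py <<'E'
from h import *
import sys
im,d,c=grab('wrist'); save(sys.argv[1],im); X=cloud(d,c).reshape(-1,3)
s=ctrl.read_state(); print(s['t'],s['position'],s['ee_rot'])
E
cat > w1.py <<'E'
exec(open('w.py').read())
m=(X[:,2]>.04)&(X[:,2]<.06)&(abs(X[:,0]-.58)<.08)&(abs(X[:,1]+.036)<.06)
p=X[m];a=cv2.minAreaRect((p[:,:2]*1000).astype(np.float32));print(len(p),a,np.median(p,0))
# scale: robust rect from stored cloud
z=np.load('cl.npz');X,N=z['X'],z['N']
def fit(nm,b,zl,zh):
    m=(X[:,0]>b[0])&(X[:,0]<b[1])&(X[:,1]>b[2])&(X[:,1]<b[3])&(X[:,2]>zl)&(X[:,2]<zh);p=X[m]
    g=np.zeros((700,900),np.uint8); g[(p[:,0]*500+100).astype(int),(p[:,1]*500+450).astype(int)]=255
    k=np.ones((5,5),np.uint8); g=cv2.morphologyEx(cv2.morphologyEx(g,cv2.MORPH_CLOSE,k),cv2.MORPH_OPEN,np.ones((9,9),np.uint8))
    q=max(cv2.findContours(g,0,1)[0],key=cv2.contourArea); (u,v),wh,a=cv2.minAreaRect(q)
    print(nm,((v+.5-100)*2,(u+.5-450)*2),np.array(wh)*2,a)
fit('scale',(.35,.65,-.54,-.2),.044,.056); fit('scale z48-53',(.35,.65,-.54,-.2),.047,.054)
fit('console',(.38,.65,.18,.52),.03,.04)
E
python3 w1.py w1
```

```text
2.275 [ 0.5906461  -0.03571021  0.18814494] [ 1.79991948e+02  2.34622444e-02 -4.74197066e+00]
7783 ((578.3067016601562, -35.295440673828125), (56.200889587402344, 160.69796752929688), 85.53364562988281) [ 0.58584903 -0.03560662  0.05043324]
scale (483.69384765625, -353.27276611328125) [223.91807556 202.28190613] 5.782392501831055
scale z48-53 (484.49896240234375, -352.76177978515625) [221.66366577 201.27972412] 5.440332412719727
console (503.589111328125, 369.560791015625) [252.56677246 164.31239319] 10.738897323608398
```

Wrist depth confirms the parcel centreline. Descending and grasping.

>>> servo_tool(deltas=[[[0,0,10,0,0,0],[0,0,35,0,0,0],[0,0,65,0,0,0],[0,0,95,0,0,0],[0,0,125,0,0,0],[0,0,150,0,0,0],[0,0,166,0,0,0],[0,0,174,0,0,0],[0,0,176,0,0,0],[0,0,176,0,0,0],[0,0,176,0,0,0]]])

```text
t: 3.65
position: [0.5918, -0.0349, 0.0129]
ee_rot: [-180.0, -0.1, -4.7]
contact_force: [-0.4, -0.4, 0.6]
gripper_width: 1.004
grasp_force: 0.0
```

>>> servo_tool(deltas=[[[0,0,0,0,0,0],[0,0,0,0,0,0],[0,0,0,0,0,0],[0,0,0,0,0,0],[0,0,0,0,0,0],[0,0,0,0,0,0],[0,0,0,0,0,0],[0,0,0,0,0,0]]], hand=0, grip_force=30)

```text
t: 4.65
position: [0.5913, -0.0349, 0.0122]
ee_rot: [180.0, -0.0, -4.7]
contact_force: [-0.7, -1.2, 1.6]
gripper_width: 0.626
grasp_force: 30.0
```

>>> servo_tool(deltas=[[[0,0,-4,0,0,0],[0,0,-12,0,0,0],[-2,0,-15,0,0,0],[-12,0,-15,0,0,0],[-26,0,-15,0,0,0],[-42,0,-15,0,0,0],[-56,0,-18,0,0,0],[-65,0,-30,0,0,0],[-65,0,-50,0,0,0],[-65,0,-75,0,0,0],[-65,0,-100,0,0,0],[-65,0,-125,0,0,0],[-65,0,-142,0,0,0],[-65,0,-150,0,0,0],[-65,0,-150,0,0,0]]])

```text
t: 6.52
position: [0.5266, -0.0296, 0.1625]
ee_rot: [180.0, -0.0, -4.7]
contact_force: [-0.3, -0.6, -3.1]
gripper_width: 0.628
grasp_force: 30.0
```

>>> servo_tool(deltas=[[[-0.5,10,0,0,0,0],[-2,35,0,0,0,0.1],[-3,70,0,0,0,0.2],[-5,110,0,0,0,0.3],[-7,150,0,0,0,0.4],[-9,190,0,0,0,0.5],[-11,230,0,0,0,0.6],[-13,265,0,0,0,0.7],[-14,295,0,0,0,0.8],[-15,315,0,0,0,0.9],[-15.5,325,0,0,0,0.9],[-15.5,325,0,0,0,0.9],[-15.5,325,0,0,0,0.9]]])

```text
t: 8.15
position: [0.4845, -0.3513, 0.162]
ee_rot: [-180.0, 0.0, -5.5]
contact_force: [-0.5, -1.5, -1.8]
gripper_width: 0.626
grasp_force: 30.0
```

```bash
cat > s.py <<'E'
from h import *
import sys
a=[]
for n in('scene','side'):
    im,d,c=grab(n); a.append(im); np.savez(sys.argv[1]+n+'.npz',im=im,d=d,K=c[0],k1=c[1],R=c[2],e=c[3])
save(sys.argv[1],cv2.resize(np.hstack(a),(800,300),interpolation=cv2.INTER_AREA))
s=ctrl.read_state(); print(s['t'],s['position'],s['ee_rot'],s['gripper_width'],s['grasp_force'],s['contact_force'])
E
python3 s.py p2
```

```text
8.25 [ 0.48462859 -0.35132411  0.16221873] [-1.79986426e+02  6.19692970e-03 -5.53196468e+00] 0.6318616169424446 29.998480081558228 [ 0.65299645 -0.11508498 -2.80202677]
```

View pics/p2.png

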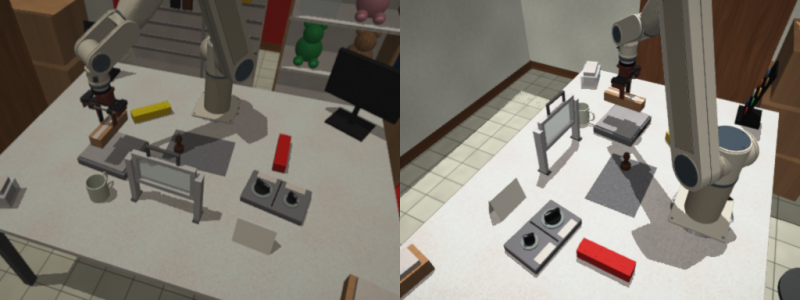

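The parcel is held over the scale at scene (108,128), and the stamp (178,145) and mug (97,188) are standing. Lowering it.

>>> servo_tool(deltas=[[[0,0,10,0,0,0],[0,0,30,0,0,0],[0,0,52,0,0,0],[0,1,72,0,0,0],[0,1,84,0,0,0],[0,1,91,0,0,0],[0,1,95,0,0,0],[0,1,98,0,0,0],[0,1,99.5,0,0,0],[0,1,99.5,0,0,0],[0,1,99.5,0,0,0]]])

```text
t: 9.62
position: [0.4845, -0.3533, 0.0629]
ee_rot: [180.0, -0.0, -5.6]
contact_force: [0.4, -0.2, -2.6]
gripper_width: 0.631
grasp_force: 30.0
```

>>> servo_tool(deltas=[[[0,0,0.5,0,0,0],[0,0,1,0,0,0],[0,0,1.3,0,0,0],[0,0,1.3,0,0,0]]])

```text
t: 10.12
position: [0.4845, -0.3532, 0.0622]
ee_rot: [180.0, -0.0, -5.6]
contact_force: [-2.7, 1.6, 5.7]
gripper_width: 0.626
grasp_force: 30.0
```

>>> servo_tool(deltas=[[[0,0,0,0,0,0],[0,0,0,0,0,0],[0,0,0,0,0,0],[0,0,0,0,0,0],[0,0,-3,0,0,0],[0,0,-12,0,0,0],[0,0,-30,0,0,0],[0,0,-60,0,0,0],[0,0,-100,0,0,0],[0,0,-145,0,0,0],[0,0,-190,0,0,0],[0,0,-235,0,0,0],[0,0,-270,0,0,0],[0,0,-292,0,0,0],[0,0,-300,0,0,0],[0,0,-300,0,0,0]]], hand=1)

```text
t: 12.12
position: [0.4842, -0.3531, 0.362]
ee_rot: [180.0, -0.0, -5.6]
contact_force: [-0.2, 0.4, -0.7]
gripper_width: 0.999
grasp_force: 0.0
```

```bash
cat > w2.py <<'E'
exec(open('w.py').read())
m=(X[:,2]>.094)&(X[:,2]<.106)&(abs(X[:,0]-.484)<.15)&(abs(X[:,1]+.354)<.1)
p=X[m];a=cv2.minAreaRect((p[:,:2]*1000).astype(np.float32));print(len(p),a,np.median(p,0))
m=(X[:,2]>.04)&(X[:,2]<.055)&(abs(X[:,0]-.484)<.13)&(abs(X[:,1]+.354)<.14)
p=X[m];a=cv2.minAreaRect((p[:,:2]*1000).astype(np.float32));print(len(p),a,np.percentile(p,[1,99],0))
E
python3 w2.py w2
```

```text
12.175 [ 0.48397918 -0.35289029  0.36099189] [-1.79978561e+02  3.28466129e-02 -5.58843478e+00]
5548 ((483.282470703125, -353.4753112792969), (56.216670989990234, 199.2032012939453), 84.52543640136719) [ 0.49146569 -0.35396158  0.10041995]
13436 ((483.08880615234375, -354.5871887207031), (235.9457550048828, 214.84669494628906), 83.99430084228516) [[ 0.37953017 -0.46989863  0.04021144]
 [ 0.58997222 -0.24088872  0.05232997]]
```

View pics/w2.png

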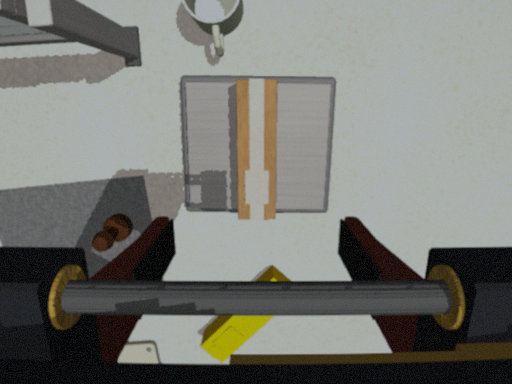

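The wrist view shows the parcel flat and centred on the plate at (257,148), and the stamp (112,232) and mug (213,12) are standing. Moving above the sash handle.

>>> servo_tool(deltas=[[[3,-7,0,0,0,-2],[11,-23,0,0,0,-6],[22,-46,0,0,0,-13],[34,-73,0,0,0,-20],[48,-102,0,0,0,-28],[62,-132,0,0,0,-36],[76,-162,0,0,0,-45],[90,-192,0,0,0,-53],[104,-222,0,0,0,-61],[118,-252,0,0,0,-69],[131,-280,0,0,0,-77],[142,-303,0,0,0,-84],[150,-321,0,0,0,-89],[155.5,-331.5,0,0,0,-91.4],[155.5,-331.5,0,0,0,-91.4],[155.5,-331.5,0,0,0,-91.4]]])

```text
t: 14.18
position: [0.6711, -0.0389, 0.3611]
ee_rot: [-180.0, 0.0, 85.7]
contact_force: [-0.1, -0.1, -0.1]
gripper_width: 1.002
grasp_force: 0.0
```

```bash
cat > w3.py <<'E'
exec(open('w.py').read())
for a,b in((.312,.335),(.262,.28)):
    m=(X[:,2]>a)&(X[:,2]<b)&(abs(X[:,0]-.671)<.04)&(abs(X[:,1]+.038)<.14)
    p=X[m];print(len(p))
    if len(p)>20: print(cv2.minAreaRect((p[:,:2]*1000).astype(np.float32)),np.median(p,0),np.percentile(p[:,2],95))
E
python3 w3.py w3
```

```text
14.225 [ 0.67107583 -0.03901079  0.36131707] [-1.79984050e+02  6.23812034e-03  8.57369932e+01]
2789
((669.1038818359375, -37.30352783203125), (121.86235809326172, 13.790229797363281), 86.0770263671875) [ 0.66966768 -0.03161148  0.32188925] 0.3235241876699097
2565
((669.9041137695312, -29.622962951660156), (220.12583923339844, 20.140600204467773), 85.88218688964844) [0.67418453 0.03765307 0.27085492] 0.27205877176299376
```

>>> servo_tool(deltas=[[[0,-1,8,0,0,0],[0,-1,22,0,0,0],[0,-1,38,0,0,0],[0,-1,52,0,0,0],[0,-1,60,0,0,0],[0,-1,64,0,0,0],[0,-1,64,0,0,0]]])

```text
t: 15.1
position: [0.6705, -0.0383, 0.2973]
ee_rot: [180.0, -0.0, 85.8]
contact_force: [0.6, -1.0, -0.3]
gripper_width: 0.999
grasp_force: 0.0
```

>>> servo_tool(deltas=[[[0,0,0,0,0,0],[0,0,0,0,0,0],[0,0,0,0,0,0],[0,0,0,0,0,0],[0,0,0,0,0,0],[0,0,0,0,0,0],[0,0,0,0,0,0],[0,0,0,0,0,0],[0,0,0,0,0,0],[0,0,0,0,0,0]]], hand=0, grip_force=25)

```text
t: 16.35
position: [0.6704, -0.0383, 0.2974]
ee_rot: [180.0, -0.0, 85.8]
contact_force: [0.0, -0.1, -0.2]
gripper_width: 0.004
grasp_force: 0.0
```

The fingers closed on nothing, so I'll look.

```bash
python3 s.py p4; python3 w.py w4
python3 - <<'E'
import cv2,numpy as np
a=cv2.imread('pics/w4.png'); s=np.load('p4scene.npz')['im'][120:312,100:356,::-1]
t=np.load('p4side.npz')['im'][60:252,120:376,::-1]
b=np.hstack([a,np.vstack([s,t])]); cv2.imwrite('pics/m4.png',b)
E
```

```text
16.45 [ 0.67038954 -0.0383285   0.29735901] [-1.79998297e+02 -9.63523747e-04  8.58115829e+01] 0.005958770238522745 0.0 [0.29131274 0.27211959 0.20234431]
16.5 [ 0.67039301 -0.03832771  0.29737189] [-1.79998341e+02 -1.76610059e-03  8.58124581e+01]
```

View pics/m4.png

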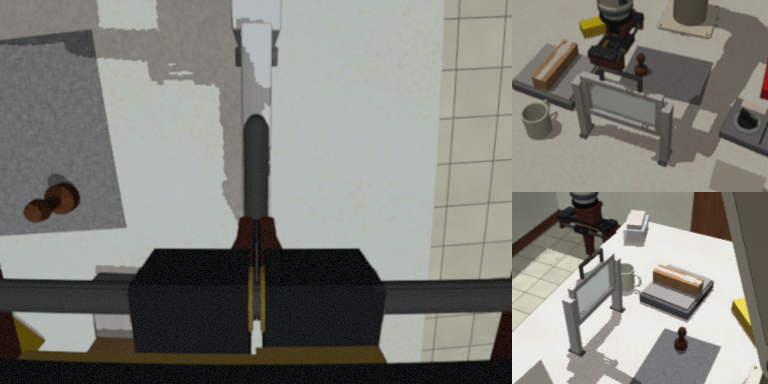

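Run:
```python
from h import *
for n in('scene','side'):
    z=np.load('p4'+n+'.npz'); X=cloud(z['d'],(z['K'],float(z['k1']),z['R'],z['e'])).reshape(-1,3);I=z['im'].reshape(-1,3)
    m=(abs(X[:,0]-.67)<.06)&(abs(X[:,1]+.038)<.1)&(X[:,2]>.28)&(X[:,2]<.5)
    p=X[m]
    for a in np.arange(.28,.5,.01):
        q=p[(p[:,2]>=a)&(p[:,2]<a+.01)]
        if len(q): print(n,round(a,2),len(q),np.percentile(q,[2,98],0)[:,:2].round(3).tolist())
im,d,c=grab('wrist');X=cloud(d,c)
for v in range(100,384,15): print(v,X[v,257].round(3))
```

```text
scene 0.28 28 [[0.666, -0.097], [0.681, 0.024]]
scene 0.29 27 [[0.667, -0.096], [0.681, 0.024]]
scene 0.3 28 [[0.666, -0.097], [0.68, 0.024]]
scene 0.31 124 [[0.669, -0.096], [0.681, 0.023]]
scene 0.32 94 [[0.667, -0.092], [0.68, 0.019]]
scene 0.33 16 [[0.666, -0.04], [0.681, -0.026]]
scene 0.34 21 [[0.664, -0.04], [0.681, -0.026]]
scene 0.35 24 [[0.662, -0.039], [0.681, -0.026]]
scene 0.36 22 [[0.663, -0.039], [0.682, -0.026]]
scene 0.37 19 [[0.662, -0.035], [0.683, -0.025]]
scene 0.38 10 [[0.669, -0.029], [0.682, -0.026]]
scene 0.41 13 [[0.651, -0.029], [0.698, -0.004]]
scene 0.42 122 [[0.614, -0.057], [0.727, -0.004]]
scene 0.43 183 [[0.64, -0.054], [0.707, -0.004]]
scene 0.44 86 [[0.617, -0.057], [0.719, -0.011]]
scene 0.45 263 [[0.611, -0.064], [0.729, -0.011]]
scene 0.46 96 [[0.633, -0.058], [0.689, -0.013]]
scene 0.47 73 [[0.66, -0.057], [0.688, -0.014]]
scene 0.48 19 [[0.677, -0.057], [0.689, -0.015]]
scene 0.49 31 [[0.638, -0.021], [0.689, -0.003]]
side 0.28 23 [[0.66, -0.093], [0.677, 0.024]]
side 0.29 22 [[0.658, -0.093], [0.676, 0.022]]
side 0.3 21 [[0.66, -0.095], [0.68,
[... 704 characters left out ...]
 [0.729, -0.011]]
side 0.46 84 [[0.629, -0.057], [0.69, -0.012]]
side 0.47 81 [[0.631, -0.05], [0.69, -0.011]]
side 0.48 55 [[0.631, -0.052], [0.684, -0.012]]
side 0.49 77 [[0.63, -0.059], [0.688, -0.001]]
100 [0.675 0.032 0.272]
115 [0.674 0.024 0.307]
130 [0.674 0.017 0.324]
145 [0.673 0.009 0.323]
160 [0.673 0.001 0.323]
175 [ 0.672 -0.007  0.323]
190 [ 0.671 -0.015  0.323]
205 [ 0.671 -0.024  0.323]
220 [ 0.67  -0.028  0.335]
235 [ 0.67  -0.029  0.354]
250 [ 0.67  -0.034  0.357]
265 [ 0.669 -0.042  0.358]
280 [ 0.669 -0.048  0.36 ]
295 [ 0.671 -0.011  0.429]
310 [ 0.671 -0.014  0.43 ]
325 [ 0.662 -0.141  0.271]
340 [0.674 0.031 0.494]
355 [ 0.671 -0.02   0.438]
370 [ 0.671 -0.015  0.447]
```

Run:
```python
from h import *
for n in('scene','side'):
    z=np.load('p2'+n+'.npz'); X=cloud(z['d'],(z['K'],float(z['k1']),z['R'],z['e'])).reshape(-1,3)
    m=(abs(X[:,0]-.484)<.11)&(abs(X[:,1]+.352)<.1)&(X[:,2]>.12)&(X[:,2]<.32);p=X[m]
    for a in np.arange(.12,.3,.01):
        q=p[(p[:,2]>=a)&(p[:,2]<a+.01)]; f=q[abs(q[:,1]+.352)>.031]
        print(n,round(a,2),len(q),len(f),f.mean(0).round(3) if len(f) else '')
im,d,c=grab('wrist');X=cloud(d,c).reshape(-1,3); s=ctrl.read_state()
T=Ro.from_euler('xyz',s['ee_rot'],degrees=True).as_matrix()
L=(X-s['position'])@T   # tool coords
m=(abs(L[:,1])<.03)&(L[:,2]<-.005)&(L[:,2]>-.1)&(abs(L[:,0])<.03)
q=L[m];print(len(q),np.percentile(q,[0.5,50,99.5],0).round(3)); print(optics.calibration('wrist')['hand_eye'])
```

```text
scene 0.12 0 0 
scene 0.13 0 0 
scene 0.14 4 0 
scene 0.15 99 24 [ 0.436 -0.323  0.156]
scene 0.16 127 38 [ 0.438 -0.323  0.165]
scene 0.17 127 34 [ 0.438 -0.324  0.175]
scene 0.18 126 33 [ 0.448 -0.328  0.186]
scene 0.19 364 47 [ 0.455 -0.336  0.196]
scene 0.2 261 27 [ 0.459 -0.321  0.203]
scene 0.21 31 16 [ 0.49  -0.329  0.215]
scene 0.22 32 16 [ 0.491 -0.329  0.225]
scene 0.23 35 19 [ 0.492 -0.33   0.235]
scene 0.24 38 20 [ 0.492 -0.329  0.246]
scene 0.25 29 17 [ 0.493 -0.34   0.254]
scene 0.26 14 10 [ 0.493 -0.364  0.264]
scene 0.27 20 11 [ 0.498 -0.325  0.278]
scene 0.28 122 106 [ 0.501 -0.332  0.286]
scene 0.29 173 124 [ 0.504 -0.356  0.295]
side 0.12 0 0 
side 0.13 0 0 
side 0.14 1 0 
side 0.15 98 27 [ 0.423 -0.318  0.156]
side 0.16 112 35 [ 0.424 -0.318  0.165]
side 0.17 121 30 [ 0.417 -0.317  0.176]
side 0.18 117 38 [ 0.426 -0.318  0.185]
side 0.19 270 53 [ 0.448 -0.329  0.196]
side 0.2 251 24 [ 0.464 -0.323  0.204]
side 0.21 27 15 [ 0.487 -0.32   0.216]
side 0.22 30 17 [ 0.486 -0.333  0.225]
side 0.23 21 15 [ 0.486 -0.319  0.235]
side 0.24 16 13 [ 0.485 -0.324  0.245]
side 0.25 8 6 [ 0.475 -0.374  0.254]
side 0.26 6 3 [ 0.478 -0.385  0.267]
side 0.27 20 17 [ 0.488 -0.305  0.278]
side 0.28 70 57 [ 0.479 -0.3    0.285]
side 0.29 99 71 [ 0.471 -0.326  0.295]
2624 [[-0.009 -0.01  -0.092]
 [ 0.011 -0.001 -0.047]
 [ 0.03   0.008 -0.02 ]]
[[ 1.51101070e-04  9.66970200e-01  2.54889405e-01  6.93995804e-02]
 [ 9.99999911e-01 -4.56937101e-05 -4.19462708e-04 -1.20975656e-03]
 [-3.93961096e-04  2.54889446e-01 -9.66970121e-01 -1.96800777e-01]
 [ 0.00000000e+00  0.00000000e+00  0.00000000e+00  1.00000000e+00]]
```

The fingertips sit about 33 mm above the reported TCP: they closed just over the bar, with fingertips seen from z≈0.33 and the bar top at 0.3235. I'll open, go 31 mm lower and close again.

>>> servo_tool(deltas=[[[0,0,0,0,0,0],[0,0,0,0,0,0],[0,0,0,0,0,0],[0,0,0,0,0,0],[0,0,0,0,0,0],[0,0,0,0,0,0],[0,0,5,0,0,0],[0,0,14,0,0,0],[0,0,23,0,0,0],[0,0,29,0,0,0],[0,0,31,0,0,0],[0,0,31,0,0,0]]], hand=1)

```text
t: 18.1
position: [0.6704, -0.0384, 0.2663]
ee_rot: [-180.0, 0.0, 85.8]
contact_force: [0.6, 0.4, 0.2]
gripper_width: 1.004
grasp_force: 0.0
```

>>> servo_tool(deltas=[[[0,0,0,0,0,0],[0,0,0,0,0,0],[0,0,0,0,0,0],[0,0,0,0,0,0],[0,0,0,0,0,0],[0,0,0,0,0,0],[0,0,0,0,0,0],[0,0,0,0,0,0],[0,0,0,0,0,0],[0,0,0,0,0,0]]], hand=0, grip_force=25)

```text
t: 19.35
position: [0.6701, -0.0383, 0.2663]
ee_rot: [-180.0, -0.0, 85.8]
contact_force: [-1.5, 0.3, 0.3]
gripper_width: 0.155
grasp_force: 25.0
```

Bar gripped. Lowering the sash gently.

>>> servo_tool(deltas=[[[0,0,2,0,0,0],[0,0,5,0,0,0],[0,0,10,0,0,0],[0,0,16,0,0,0],[0,0,22,0,0,0],[0,0,28,0,0,0],[0,0,34,0,0,0],[0,0,40,0,0,0],[0,0,46,0,0,0],[0,0,52,0,0,0],[0,0,58,0,0,0],[0,0,64,0,0,0],[0,0,70,0,0,0],[0,0,76,0,0,0],[0,0,82,0,0,0],[0,0,88,0,0,0],[0,0,93,0,0,0],[0,0,97,0,0,0],[0,0,100,0,0,0],[0,0,100,0,0,0]]])

```text
t: 21.85
position: [0.6702, -0.0383, 0.1657]
ee_rot: [-180.0, -0.0, 85.8]
contact_force: [-3.2, 0.6, -1.5]
gripper_width: 0.154
grasp_force: 25.0
```

>>> servo_tool(deltas=[[[0,0,1,0,0,0],[0,0,2,0,0,0],[0,0,3,0,0,0],[0,0,4,0,0,0],[0,0,5,0,0,0],[0,0,6,0,0,0],[0,0,6.5,0,0,0],[0,0,7,0,0,0],[0,0,7,0,0,0]]])

```text
t: 22.98
position: [0.6703, -0.0383, 0.1595]
ee_rot: [-180.0, 0.0, 85.8]
contact_force: [-6.1, 0.3, 3.1]
gripper_width: 0.155
grasp_force: 25.0
```

>>> servo_tool(deltas=[[[0,0,0.5,0,0,0],[0,0,1,0,0,0],[0,0,1.5,0,0,0],[0,0,2,0,0,0],[0,0,2,0,0,0]]])

```text
t: 23.6
position: [0.6702, -0.0383, 0.1576]
ee_rot: [-180.0, -0.0, 85.8]
contact_force: [-6.3, 0.4, 5.0]
gripper_width: 0.152
grasp_force: 25.0
```

>>> servo_tool(deltas=[[[0,0,0.5,0,0,0],[0,0,1,0,0,0],[0,0,1.5,0,0,0],[0,0,2,0,0,0],[0,0,2,0,0,0]]])

```text
t: 24.22
position: [0.6703, -0.0383, 0.1575]
ee_rot: [180.0, 0.0, 85.8]
contact_force: [-10.2, 0.8, 15.4]
gripper_width: 0.152
grasp_force: 25.0
```

The sash is on its stop (15 N, no more travel). Releasing, rising and going over to the knob.

>>> servo_tool(deltas=[[[0,0,-1,0,0,0],[0,0,-1,0,0,0],[0,0,-1,0,0,0],[0,0,-1,0,0,0],[0,0,-1,0,0,0],[0,0,-1,0,0,0],[0,0,-8,0,0,0],[0,0,-22,0,0,0],[0,0,-40,0,0,0],[0,0,-62,0,0,0],[0,0,-84,0,0,0],[0,0,-98,0,0,0],[0,0,-102,0,0,0],[0,0,-102,0,0,0]]], hand=1)

```text
t: 25.98
position: [0.6703, -0.0383, 0.2573]
ee_rot: [-180.0, 0.0, 85.8]
contact_force: [-0.3, 0.7, -0.4]
gripper_width: 1.0
grasp_force: 0.0
```

>>> servo_tool(deltas=[[[7,-4,0,0,0,0.5],[23,-13,0,0,0,2],[50,-29,0,0,0,4],[83,-48,0,0,0,6.5],[117,-68,0,0,0,9],[150,-87,0,0,0,12],[184,-106,0,0,0,14.5],[217,-125,0,0,0,17],[250,-145,0,0,0,20],[284,-164,0,0,0,22.5],[311,-180,0,0,0,24.5],[327,-189,0,0,0,26],[334,-193,0,0,0,26.3],[334,-193,0,0,0,26.3],[334,-193,0,0,0,26.3]]])

```text
t: 27.85
position: [0.5025, 0.3083, 0.2572]
ee_rot: [-180.0, 0.0, 59.5]
contact_force: [-0.2, 0.1, -0.9]
gripper_width: 0.999
grasp_force: 0.0
```

```bash
python3 s.py p5
cat > w5.py <<'E'
from h import *
s=ctrl.read_state();im,d,c=grab('wrist'); save('w5',im); X=cloud(d,c).reshape(-1,3); print(s['position'],s['ee_rot'])
def bar(nm,cx,cy,w):
    m=(X[:,2]>.070)&(X[:,2]<.086)&(abs(X[:,0]-cx)<w)&(abs(X[:,1]-cy)<w);p=X[m]
    print(nm,len(p))
    if len(p)>20: print(cv2.minAreaRect((p[:,:2]*1000).astype(np.float32)),p.mean(0),np.percentile(p[:,2],98))
bar('big',.502,.309,.045);bar('small',.524,.428,.035)
z=np.load('p5scene.npz');Y=cloud(z['d'],(z['K'],float(z['k1']),z['R'],z['e'])).reshape(-1,3)
m=(abs(Y[:,0]-.671)<.03)&(abs(Y[:,1]+.038)<.11)&(Y[:,2]>.13)
for a,b in((.155,.17),(.2,.225)):
    q=Y[m&(Y[:,2]>a)&(Y[:,2]<b)]; print('sash',len(q),np.percentile(q[:,2],[50,95]) if len(q) else '')
E
python3 w5.py
```

```text
27.95 [0.50259074 0.30823995 0.25729452] [-1.79997774e+02  1.09501268e-02  5.94692918e+01] 1.000819873107996 0.0 [ 0.05329082 -0.05070224 -0.12855804]
[0.50259074 0.30823995 0.25729452] [-1.79997774e+02  1.09501268e-02  5.94692918e+01]
big 604
((499.586181640625, 309.18951416015625), (61.01587677001953, 13.032063484191895), 59.570125579833984) [0.50050125 0.31034937 0.078681  ] 0.08064931760971918
small 481
((521.172607421875, 426.6552734375), (37.715904235839844, 14.347532272338867), 47.359806060791016) [0.52158759 0.42620529 0.07848071] 0.08057491554905423
sash 495 [0.16151211 0.16490387]
sash 228 [0.21195123 0.21531073]
```

View pics/w5.png

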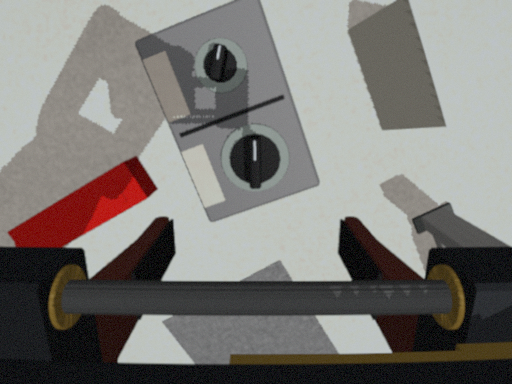

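The sash rail is at z=0.162, so it is down. The mark on the larger knob (255,147) points along tool +x, so the angle is about 110° and it turns anticlockwise by that. Descending onto the bar.

>>> servo_tool(deltas=[[[0,-1,10,0,0,0],[0,-2.2,35,0,0,0],[0,-2.2,65,0,0,0],[0,-2.2,95,0,0,0],[0,-2.2,125,0,0,0],[0,-2.2,155,0,0,0],[0,-2.2,180,0,0,0],[0,-2.2,200,0,0,0],[0,-2.2,214,0,0,0],[0,-2.2,223,0,0,0],[0,-2.2,228,0,0,0],[0,-2.2,231,0,0,0],[0,-2.2,231,0,0,0]]], hand=0.6)

```text
t: 29.62
position: [0.5006, 0.3101, 0.0266]
ee_rot: [180.0, -0.0, 59.5]
contact_force: [0.3, -0.4, 1.0]
gripper_width: 0.6
grasp_force: 0.0
```

>>> servo_tool(deltas=[[[0,0,0,0,0,0],[0,0,0,0,0,0],[0,0,0,0,0,0],[0,0,0,0,0,0],[0,0,0,0,0,0],[0,0,0,0,0,0],[0,0,0,0,0,0]]], hand=0, grip_force=15)

```text
t: 30.5
position: [0.501, 0.3097, 0.0265]
ee_rot: [180.0, -0.0, 59.5]
contact_force: [4.1, -4.3, 0.4]
gripper_width: 0.16
grasp_force: 15.0
```

>>> servo_tool(deltas=[[[0,0.5,0,0,0,-2],[0,0.5,0,0,0,-6],[0,0.5,0,0,0,-12],[0,0.5,0,0,0,-18],[0,0.5,0,0,0,-24],[0,0.5,0,0,0,-30],[0,0.5,0,0,0,-36],[0,0.5,0,0,0,-42],[0,0.5,0,0,0,-48],[0,0.5,0,0,0,-54],[0,0.5,0,0,0,-60],[0,0.5,0,0,0,-66],[0,0.5,0,0,0,-72],[0,0.5,0,0,0,-78],[0,0.5,0,0,0,-84],[0,0.5,0,0,0,-90],[0,0.5,0,0,0,-96],[0,0.5,0,0,0,-101],[0,0.5,0,0,0,-104],[0,0.5,0,0,0,-104]]])

```text
t: 33.0
position: [0.4996, 0.3091, 0.0265]
ee_rot: [-179.9, -0.1, 163.6]
contact_force: [-1.3, -4.0, 6.0]
gripper_width: 0.158
grasp_force: 15.0
```

```bash
cat > q.py <<'E'
from h import *
s=ctrl.read_state();print(s['t'],s['ee_rot'],s['wrist_torque'],s['contact_force'],s['gripper_width'],s['joint_positions'][5])
E
python3 q.py
```

```text
33.0 [-1.79888400e+02 -1.06816743e-01  1.63605695e+02] [-0.75308592  0.17897208  0.03571633] [-1.34068368 -4.00836786  6.02173296] 0.15795175519837962 -43.02769019853826
```

>>> servo_tool(deltas=[[[0,0,0,0,0,-1.5],[0,0,0,0,0,-3],[0,0,0,0,0,-4.5],[0,0,0,0,0,-6],[0,0,0,0,0,-7],[0,0,0,0,0,-7]]])

```text
t: 33.75
position: [0.4996, 0.3091, 0.0265]
ee_rot: [-179.9, -0.1, 170.5]
contact_force: [-1.5, -4.1, 5.8]
gripper_width: 0.162
grasp_force: 15.2
```

```bash
python3 q.py
```

```text
33.75 [-1.79911681e+02 -1.27425682e-01  1.70524898e+02] [-0.84901164  0.13033908 -0.38278122] [-1.47158154 -4.12249513  5.8042908 ] 0.16174203033180248 -49.96900071027091
```

The torque has jumped to 0.38 N m, so the knob is on its stop. Releasing and retreating.

>>> servo_tool(deltas=[[[0,0,0,0,0,0],[0,0,0,0,0,0],[0,0,0,0,0,0],[0,0,0,0,0,0],[0,0,0,0,0,0],[0,0,-4,0,0,0],[0,0,-15,0,0,0],[0,0,-35,0,0,0],[0,0,-65,0,0,0],[0,0,-100,0,0,0],[0,0,-140,0,0,0],[0,0,-180,0,0,0],[0,0,-212,0,0,0],[0,0,-228,0,0,0],[0,0,-230,0,0,0],[0,0,-230,0,0,0]]], hand=0.6)

```text
t: 35.75
position: [0.5002, 0.3094, 0.2554]
ee_rot: [-179.9, -0.1, 170.5]
contact_force: [0.2, 0.0, 0.1]
gripper_width: 0.597
grasp_force: 0.0
```

```bash
python3 s.py p6
python3 - <<'E'
from h import *
X=[]
for n in('scene','side'):
    z=np.load('p6'+n+'.npz');X.append(cloud(z['d'],(z['K'],float(z['k1']),z['R'],z['e'])).reshape(-1,3))
Y=np.vstack(X)
X.append(None);im,d,c=grab('wrist');X[2]=cloud(d,c).reshape(-1,3)
def rp(nm,X,x,y,w,a,b):
    p=X[(X[:,2]>a)&(X[:,2]<b)&(abs(X[:,0]-x)<w)&(abs(X[:,1]-y)<w)]
    print(nm,len(p),cv2.minAreaRect((p[:,:2]*1000).astype(np.float32)) if len(p)>9 else '',np.median(p[:,2]) if len(p) else '')
for k in X: rp('big',k,.501,.309,.045,.068,.085);rp('small',k,.523,.427,.032,.068,.085)
rp('stamp',Y,.365,-.087,.05,.02,.1);rp('sign',Y,.714,.317,.09,.05,.12);rp('mug',Y,.69,-.31,.07,.08,.1)
rp('parcel',X[0],.484,-.353,.11,.094,.106);rp('rail',X[0],.671,-.038,.1,.155,.17)
E
```

```text
35.85 [0.50016035 0.30932476 0.25494565] [-1.79908489e+02 -1.08948055e-01  1.70511340e+02] 0.6006005145366008 0.0 [-0.02222745 -0.31358281 -0.66032294]
big 81 ((501.27398681640625, 309.02301025390625), (14.063194274902344, 60.065338134765625), 79.32521057128906) 0.0784661336805883
small 69 ((525.2982177734375, 426.76580810546875), (35.17526626586914, 15.721259117126465), 48.23451232910156) 0.07721762652198993
big 124 ((501.7323303222656, 309.1936950683594), (16.662981033325195, 62.60832977294922), 80.55450439453125) 0.07841278078844915
small 88 ((523.3184204101562, 427.82391357421875), (37.914432525634766, 15.45821475982666), 48.65696716308594) 0.07684992197306778
big 609 ((498.523193359375, 309.49432373046875), (12.977679252624512, 59.599002838134766), 80.4036636352539) 0.0789387043689983
small 403 ((520.6331787109375, 426.3028259277344), (38.38151550292969, 14.034539222717285), 47.86792755126953) 0.07877504784376155
stamp 361 ((362.3629150390625, -87.60237884521484), (45.83982467651367, 44.8171501159668), 0.4801703095436096) 0.042168161920606795
sign 1841 ((712.9629516601562, 313.3819274902344), (140.4307403564453, 44.43118667602539), 84.12884521484375) 0.08204103413290509
mug 261 ((701.0654296875, -314.5050964355469), (80.8657455444336, 85.00553131103516), 7.7235565185546875) 0.08708500852496703
parcel 734 ((483.1269226074219, -352.6595458984375), (61.151206970214844, 203.7181396484375), 84.444091796875) 0.10007146475382611
rail 441 ((670.4164428710938, -38.114166259765625), (199.82228088378906, 24.1671142578125), 85.4659423828125) 0.16138633426159776
```

View pics/p6.png

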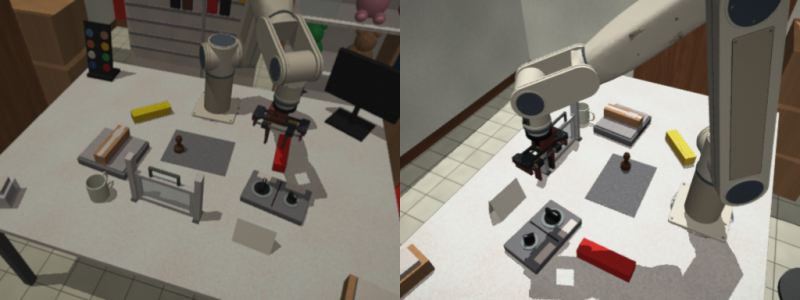

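The picture shows the parcel flat on the scale (112,145), the sash fully down (165,190), and the knob bar along the console at (262,188). The smaller knob, stamp, mug and sign have not moved, and the arm is clear.

```bash
python3 -c "
from station import workorder; print(workorder.hand_in())"
```

```text
the job is handed in; nothing more can be done
None
```

The job is handed in with no verdict returned: the parcel is flat on the middle of the scale, the sash is fully down, and the larger knob is fully anticlockwise at its stop, with the smaller knob, stamp, mug and sign left as they were.

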